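# Pack glass blanks into the annealing can

### The job

Pack the three glass blanks standing on the slab into the round steel can with the four already there, upright on its floor, so that all seven stand as a hexagon: one in the middle and six round it. Set the glass down gently, do not drop it or tip it over, and leave the vase, jar and mould where they are.

Things in the scene. Friction and masses are not known exactly. Their poses are not given: they have to be found in the camera images.
- can_floor (a point): centre of the inner floor, 6 mm above the bench, of a fixed round steel can: 148 mm across inside, rim flared from 45 mm to its top at 60 mm above the bench (164 mm inside there). Seven blanks just fit: one in the middle, six round it 60 degrees apart with axes 49.5 mm from the can's axis, 5 mm between blanks. The blanks in it show how the ring is turned. z up.
- blank0_mid (a point): amber glass blank, one of seven alike: round body 44 mm across, 75 mm tall, foot bevelled 5 mm; cone shoulder from 75 to 85 mm; then a stem 12 mm across up to the top at 135 mm, to hold it by; 0.13 to 0.21 kg. Point on its axis half-way up, 67.5 mm above its foot; z up. At the start in the middle of the can (to within 2 mm).
- blank1_mid (a point): amber glass blank, one of seven alike: round body 44 mm across, 75 mm tall, foot bevelled 5 mm; cone shoulder from 75 to 85 mm; then a stem 12 mm across up to the top at 135 mm, to hold it by; 0.13 to 0.21 kg. Point on its axis half-way up, 67.5 mm above its foot; z up. At the start in one of the can's six outer places (to within 2 mm).
- blank2_mid (a point): amber glass blank, one of seven alike: round body 44 mm across, 75 mm tall, foot bevelled 5 mm; cone shoulder from 75 to 85 mm; then a stem 12 mm across up to the top at 135 mm, to hold it by; 0.13 to 0.21 kg. Point on its axis half-way up, 67.5 mm above its foot; z up. At the start in one of the can's six outer places (to within 2 mm).
- blank3_mid (a point): amber glass blank, one of seven alike: round body 44 mm across, 75 mm tall, foot bevelled 5 mm; cone shoulder from 75 to 85 mm; then a stem 12 mm across up to the top at 135 mm, to hold it by; 0.13 to 0.21 kg. Point on its axis half-way up, 67.5 mm above its foot; z up. At the start in one of the can's six outer places (to within 2 mm).
- blank4_mid (a point): amber glass blank, one of seven alike: round body 44 mm across, 75 mm tall, foot bevelled 5 mm; cone shoulder from 75 to 85 mm; then a stem 12 mm across up to the top at 135 mm, to hold it by; 0.13 to 0.21 kg. Point on its axis half-way up, 67.5 mm above its foot; z up. At the start standing on the slab beside the can, to be packed.
- blank5_mid (a point): amber glass blank, one of seven alike: round body 44 mm across, 75 mm tall, foot bevelled 5 mm; cone shoulder from 75 to 85 mm; then a stem 12 mm across up to the top at 135 mm, to hold it by; 0.13 to 0.21 kg. Point on its axis half-way up, 67.5 mm above its foot; z up. At the start standing on the slab beside the can, to be packed.
- blank6_mid (a point): amber glass blank, one of seven alike: round body 44 mm across, 75 mm tall, foot bevelled 5 mm; cone shoulder from 75 to 85 mm; then a stem 12 mm across up to the top at 135 mm, to hold it by; 0.13 to 0.21 kg. Point on its axis half-way up, 67.5 mm above its foot; z up. At the start standing on the slab beside the can, to be packed.
- slab: pale kiln slab 170 x 320 x 10 mm lying fixed on the bench; the three blanks to be packed stand on it in a loose row along its y axis, at least 80 mm apart. Origin at the centre of its underside, z up.
- vase_mid (a point): bystander: green glass vase, 68 mm across, 105 mm tall, on the bench beyond the can and slab; point on its axis 50 mm up.
- jar_mid (a point): bystander: jar with steel cap, 66 mm across, 85 mm tall, at the far side of the bench; point on its axis half-way up.
- mould_mid (a point): bystander: small brass mould, 44 mm across, 38 mm tall, standing on the slab beside the blanks; point on its axis half-way up.
Things that resemble listed ones, but are neither listed nor needed, are in the scene too. Leave any pink or yellow look-alike of the part that bears blank6_mid alone.

How it is judged:
By the outcome, as a careful person would: the job done as asked, in the order asked, and still so for the second after the job is handed in, with the robot touching nothing.
It also fails if it takes over 72 s, if anything falls off the work surface, if the arm or the gripper's body presses on something with over 40 N, if the wrist force passes 120 N, or if a joint passes its speed limit or range.

### The arm

A 7-joint arm with a two-finger parallel gripper is mounted at the origin on the work surface. World frame = base frame: x ahead of the robot, y to its left, z up, the work surface at z = 0. Lengths are in m, angles in rad, forces in N, time in s.
With the tool pointing down it reaches from about 0.425 to 0.95 m from the base axis. Payload 16.7 kg.
Tool frame: the origin (TCP) lies midway between the tips of the shut fingers; the grasp point (between the pads) lies 19 mm behind it (env.pinch_z is the distance from the TCP to the grasp point, in m); x points along the fingers, z is the direction in which the jaws open and shut, and the axes are right-handed (so a half turn about x gives the same grasp; the last joint's range is limited). The gripper opens to 94 mm and grips with 3 to 60 N. Pads are 16 mm wide; open, the fingers measure 119 mm over their backs; the gripper's body (75 mm by 177 mm) begins 78 mm behind the grasp point.
Start: joints at [-1.474, 0.426, 0.074, 1.606, -0.034, 1.111, -0.067], TCP at [0.165, 0.655, 0.205] pointing down, gripper open.
Joint ranges: [-2.85, 2.85], [-0.5, 2.14], [-1.23, 1.37], [0.21, 2.46], [-1.02, 4.16], [0.16, 2.05], [-2.73, 2.73]. Speed limits (rad/s): [1.89, 1.89, 2.39, 2.39, 3.01, 3.01, 3.01].

### API

Orientations are given as a unit quaternion [w, x, y, z].
In Python, from workcell import env gives the robot as it stands.
- The arm moves only by the tool step_arm, never from a script. Its argument "moves" is a list of rows, each a list of 7 numbers: the gripper's target within -1 to 1 (fully open at 1, half-way at 0, shut at -1), then the shift along the world's x, y, z in m, then the turn, a rotation vector about the world's x, y, z in rad. In form: [[gripper, dx, dy, dz, ax, ay, az], ...]. A call has 1 to 5 rows; each row is the pose to reach, as a shift and turn from the pose commanded when the call began; what a row does not reach only later rows make up. A row lasts 1/8 s, in which the tool goes at most 62.5 mm and 10.7 degrees, less where a joint would pass 70% of its speed; a pose out of reach is approached as far as the arm can. A call with a gripper value outside its range is refused whole. The fingers move at their own pace and stop on an object; the grip force is fixed at half the most. Time passes only in rows, so rows that repeat a pose let the fingers close. It gives the time, the measured TCP pose, the force and the opening at its end, in the units of the state.
- env.observe(): the state, without advancing time (a new reading comes with each control period).
- env.read_camera(name): name is "scene" or "top" or "wrist"; returns (picture, depth): 384x512x3 uint8, red, green, blue; 384x512 float32, m along the optical axis (not along the pixel's ray), 0 where there is no reading.
- env.camera_model(name): a dict with "camera_matrix" (3x3 intrinsics, pixels), "R" (3x3) and "t" (3): a world point X has camera coordinates R X + t. Camera axes: x right, y down, z forward; pixel columns grow to the right and rows downward; lengths in m; the calibration is good to about 2 mm. A picture is of the moment at which its call begins: read the wrist's pose just before it. camera_model takes no time and is no camera call; for the wrist camera it gives the pose at the moment of the call.
- env.sign_off(): hands the job in, once; it reports no verdict.
The state is a dict: "time": time; "joints": joint angles; "joint_velocities": joint speeds; "effort": joint torques, N m; "tcp_pos": TCP position; "orientation": TCP orientation; "force": force on the tool from outside, world axes, zero at the start; "ft_torque": the same for the moment, N m; "opening": opening from 0.0 (shut) to 1.0 (fully open).
Only numpy, scipy, OpenCV 4.12 (cv2) and the standard library are available. Lean on these libraries where they do the work, as an engineer would, in place of code of your own. Each camera call takes 0.05 s, during which the arm holds its last target.

## Working session

There is one attempt and no reset: what is moved stays moved. The work goes in short steps, Python scripts to look and compute and a tool call to move; the robot and the scene stay as the last step left them, time stands still between calls to the robot, and variables do not carry over. Pictures are saved under pics/ and viewed, and the job is handed in when it is done.

Besides the shell and the picture viewer there is one more tool, called after "Emit:" as name(argument=value, ...), one argument or row to a line, values as JSON. step_arm: Moves the arm, as the interface text tells. Its arguments: {"type":"object","properties":{"moves":{"type":"array","items":{"type":"array","items":{"type":"number"}}}},"required":["moves"]}

```bash
ls; mkdir -p pics
python3 - <<'E'
from workcell import env
import cv2,numpy as np
print(env.observe()); print(env.pinch_z)
for n in ["scene","top"]:
    p,d=env.read_camera(n); m=env.camera_model(n)
    cv2.imwrite(f"pics/{n}0.png",p[:,:,::-1]); np.savez(f"{n}0.npz",p=p,d=d,K=m["camera_matrix"],R=m["R"],t=m["t"])
    print(n,m)
E
```

```text
pics
{'time': 0.0, 'joints': array([-1.47349825,  0.42672273,  0.07384051,  1.60663251, -0.03410253,
        1.11079617, -0.06709   ]), 'joint_velocities': array([-0.00152098,  0.00067512, -0.00022938, -0.00090532, -0.00119415,
       -0.00095171,  0.00014785]), 'effort': array([ 1.84143687e-04, -9.35800624e+01,  3.66672412e+00, -4.54219079e+01,
       -4.89575334e-02,  1.97533693e-02,  1.53071819e-04]), 'tcp_pos': array([0.1648164 , 0.65410066, 0.20477024]), 'orientation': array([ 0.55740178, -0.43495757,  0.55808622,  0.43434427]), 'force': array([-0.51474257, -0.92437302,  0.50064953]), 'ft_torque': array([ 0.02492186,  0.00283361, -0.01964603]), 'opening': 0.9987832306711499}
0.0188
scene {'camera_matrix': array([[496.81025867,   0.        , 250.46860432],
       [  0.        , 496.81025867, 192.78205649],
       [  0.        ,   0.        ,   1.        ]]), 'R': array([[ 0.2420162 ,  0.97024918, -0.00668471],
       [ 0.61568331, -0.15889181, -0.77180791],
       [-0.74990814,  0.18267435, -0.63582062]]), 't': array([-0.13861823, -0.30073543,  1.70012231])}
top {'camera_matrix': array([[455.0430893 ,   0.        , 262.07956062],
       [  0.        , 455.0430893 , 189.95409991],
       [  0.        ,   0.        ,   1.        ]]), 'R': array([[ 0.13633201, -0.99065841, -0.00308049],
       [-0.96466672, -0.13204613, -0.22799546],
       [ 0.22545886,  0.03405473, -0.97365732]]), 't': array([-0.05209798,  0.56795242,  1.04884577])}
```

View pics/scene0.png

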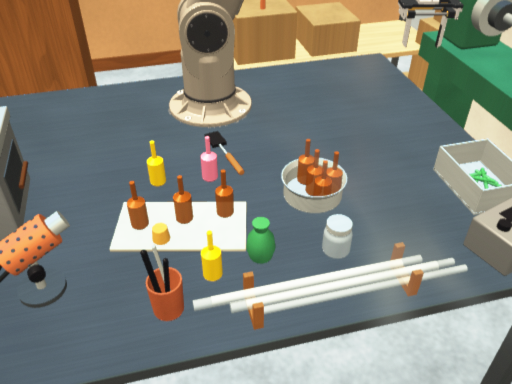

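View pics/top0.png

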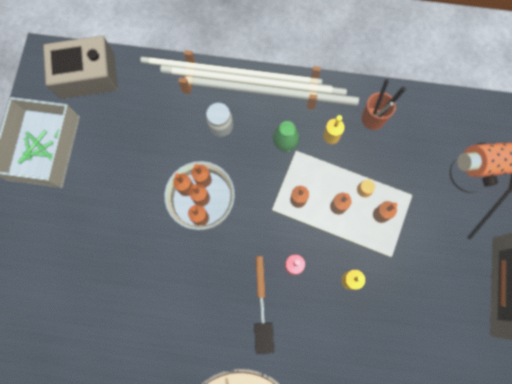

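```bash
cat > h.py <<'E'
import numpy as np,cv2
from scipy.optimize import least_squares
def cloud(p,d,K,R,t):
    v,u=np.mgrid[:d.shape[0],:d.shape[1]]
    c=np.stack([(u-K[0,2])/K[0,0]*d,(v-K[1,2])/K[1,1]*d,d],-1)
    return (c-t)@R, d>0
def amber(p):
    h=cv2.cvtColor(p,cv2.COLOR_RGB2HSV)
    return ((h[...,0]<=14)&(h[...,1]>170)&(h[...,2]>60))
def prof(z): # radius at height above foot
    return np.interp(z,[0,5,75,85,135],[17,22,22,6,6])
def fit(P,z0,xy,it=3,gate=0.012):
    def res(q,Q):
        r=np.hypot(Q[:,0]-q[0],Q[:,1]-q[1])
        return r-prof((Q[:,2]-z0)*1e3)/1e3
    q=np.array(xy)
    for k in range(it):
        near=np.hypot(*(P[:,:2]-q).T)<0.034-0.004*k
        Q=P[near&(P[:,2]>z0+0.01)&(P[:,2]<z0+0.13)]
        s=least_squares(res,q,args=(Q,),loss='soft_l1',f_scale=0.002); q=s.x
    return q,len(Q),np.median(np.abs(res(q,Q)))
E
python3 - <<'E'
from h import *
for n,px in [("top",[(300,195),(342,203),(387,211),(182,183),(201,174),(199,194),(198,214)]),("scene",[(139,215),(183,212),(225,207)])]:
    a=np.load(n+"0.npz"); W,ok=cloud(**a); m=amber(a['p'])&ok
    P=W[m]; print(n,len(P))
    nl,lab,st,ce=cv2.connectedComponentsWithStats(m.astype(np.uint8))
    for i in range(1,nl):
        if st[i,4]>60:
            Q=W[lab==i]; print(i,st[i,4],ce[i].round(),np.median(Q,0).round(3),Q.min(0).round(3),Q.max(0).round(3))
    for u,v in px:
        x=W[v-2:v+3,u-2:u+3].reshape(-1,3); x=np.median(x,0)
        z0=0.006 if (u<230 and n=='top') else .01
        print((u,v),x.round(3),fit(P,z0,x[:2]))
E
```

```text
top 0
(300, 195) [ 0.563 -0.067  0.093] (array([ 0.56339569, -0.0665059 ]), 0, np.float64(nan))
(342, 203) [ 0.558 -0.167  0.094] (array([ 0.55809713, -0.16676708]), 0, np.float64(nan))
(387, 211) [ 0.553 -0.274  0.093] (array([ 0.55251836, -0.27392331]), 0, np.float64(nan))
(182, 183) [0.555 0.217 0.09 ] (array([0.55519242, 0.21728473]), 0, np.float64(nan))
(201, 174) [0.583 0.176 0.089] (array([0.58326778, 0.17601235]), 0, np.float64(nan))
(199, 194) [0.534 0.172 0.089] (array([0.53351755, 0.17234271]), 0, np.float64(nan))
(198, 214) [0.485 0.167 0.09 ] (array([0.48533028, 0.16661766]), 0, np.float64(nan))
scene 13784
1 8897 [53. 48.] [-0.678 -0.574 -0.04 ] [-2.055 -0.825 -0.756] [-0.65   0.101  0.199]
7 838 [313. 177.] [0.552 0.168 0.074] [0.476 0.151 0.012] [0.613 0.214 0.123]
14 491 [224. 198.] [ 0.584 -0.067  0.072] [ 0.554 -0.087  0.019] [ 0.595 -0.045  0.147]
16 504 [183. 204.] [ 0.581 -0.168  0.072] [ 0.554 -0.189  0.017] [ 0.592 -0.148  0.149]
17 505 [137. 210.] [ 0.574 -0.275  0.07 ] [ 0.547 -0.295  0.019] [ 0.585 -0.256  0.147]
18 834 [ 32. 252.] [ 0.729 -0.48   0.139] [ 0.664 -0.553  0.098] [ 0.75  -0.43   0.188]
19 1044 [167. 298.] [ 0.847 -0.234  0.056] [ 0.789 -0.272  0.002] [ 0.857 -0.206  0.113]
20 117 [160. 281.] [ 0.79  -0.248  0.059] [ 0.787 -0.255  0.017] [ 0.838 -0.24   0.119]
21 96 [248. 282.] [ 0.835 -0.07   0.052] [ 0.832 -0.079  0.035] [ 0.838 -0.062  0.07 ]
23 216 [257. 317.] [ 0.915 -0.072  0.034] [ 0.884 -0.079  0.001] [ 0.917 -0.061  0.07 ]
(139, 215) [ 0.579 -0.273  0.06 ] (array([ 0.5573712 , -0.27663837]), 485, np.float64(0.0010938997638078735))
(183, 212) [ 0.585 -0.17   0.053] (array([ 0.56387633, -0.16758988]), 482, np.float64(0.0011518524713332785))
(225, 207) [ 0.588 -0.068  0.049] (array([ 0.56715097, -0.06528851]), 472, np.float64(0.001078349601771006))
  return _methods._mean(a, axis=axis, dtype=dtype,
  ret = ret.dtype.type(ret / rcount)
```

Run:
```python
from h import *
def am(p):
    h=cv2.cvtColor(p,cv2.COLOR_RGB2HSV).astype(int)
    return ((h[...,0]<=12)|(h[...,0]>174))&(h[...,1]>130)
seeds=[(.565,-.066,.01),(.561,-.167,.01),(.555,-.275,.01),(.555,.217,.006),(.583,.176,.006),(.534,.172,.006),(.485,.167,.006)]
C={}
for n in ["top","scene"]:
    a=np.load(n+"0.npz"); W,ok=cloud(**a); m=am(a['p'])&ok
    C[n]=W[m]
    b=W[ok&~m]
    # can rim: points z 0.05-0.066 near (0.534,.172)
    r=np.hypot(b[:,0]-.534,b[:,1]-.172)
    Q=b[(r>.06)&(r<.1)&(b[:,2]>.057)&(b[:,2]<.066)]
    f=lambda q:np.hypot(Q[:,0]-q[0],Q[:,1]-q[1])-q[2]
    s=least_squares(f,[.534,.172,.083],loss='soft_l1',f_scale=.002); print(n,'rim',len(Q),s.x,np.median(abs(s.fun)), 'slab z',np.median(b[(abs(b[:,0]-.52)<.02)&(abs(b[:,1]+.12)<.02)][:,2]))
    print('zmax', C[n][:,2].max())
for s in seeds:
    for n in C:
        print(n,s,*fit(C[n],s[2],s[:2]))
    B=np.vstack([C['top'],C['scene']]);print('  both',*fit(B,s[2],s[:2]))
# yellow/pink/others heights: obstacles
a=np.load("top0.npz");W,ok=cloud(**a)
for nm,(u,v) in dict(yel=(338,122),pink=(295,264),yel2=(355,280),vase=(287,135),jar=(220,118),mould=(367,187)).items(): print(nm,W[v,u].round(3))
```

```text
top rim 436 [0.5400003  0.17659488 0.08250135] 0.0013712030792694119 slab z 0.00975052163203499
zmax 0.18965632185463954
scene rim 238 [0.5387264  0.17775873 0.08269323] 0.0013262387075198695 slab z 0.008289916160294992
zmax 0.19731782516795868
top (0.565, -0.066, 0.01) [ 0.56984912 -0.06670967] 126 0.0020421751289112135
scene (0.565, -0.066, 0.01) [ 0.5671453  -0.06517311] 317 0.0010021604335521336
  both [ 0.56759046 -0.06549414] 443 0.0012637680412283438
top (0.561, -0.167, 0.01) [ 0.56560177 -0.16974126] 79 0.001834977826287854
scene (0.561, -0.167, 0.01) [ 0.56397982 -0.16749742] 266 0.001070889024929158
  both [ 0.56421529 -0.16790516] 345 0.0011647901033432773
top (0.555, -0.275, 0.01) [ 0.55949866 -0.2784117 ] 128 0.001809340065458508
scene (0.555, -0.275, 0.01) [ 0.55737766 -0.27681653] 242 0.0009520115559591793
  both [ 0.55789403 -0.27733773] 371 0.0012693232942611876
top (0.555, 0.217, 0.006) [0.56176872 0.22185527] 212 0.0014350000575085418
scene (0.555, 0.217, 0.006) [0.55926723 0.22321383] 265 0.0014624886132408805
  both [0.5600396  0.22250063] 477 0.0016471245624904707
top (0.583, 0.176, 0.006) [0.59034755 0.18128007] 198 0.001806500885757754
scene (0.583, 0.176, 0.006) [0.5875766  0.18375825] 336 0.0012807872698853834
  both [0.58830784 0.18304077] 536 0.0017708929107490608
top (0.534, 0.172, 0.006) [0.54134079 0.17902508] 220 0.0016264630404264954
scene (0.534, 0.172, 0.006) [0.53841677 0.18032471] 297 0.00116059996952321
  both [0.53952931 0.180051  ] 514 0.0015717281639519055
top (0.485, 0.167, 0.006) [0.49070306 0.17148083] 201 0.0015366526233208597
scene (0.485, 0.167, 0.006) [0.48808841 0.17425381] 279 0.0013223150984837465
  both [0.48890488 0.17337812] 483 0.0016082101266845332
yel [ 0.749 -0.135  0.119]
pink [ 0.398 -0.073  0.121]
yel2 [ 0.383 -0.214  0.093]
vase [ 0.705 -0.017  0.105]
jar [0.733 0.154 0.086]
mould [ 0.616 -0.231  0.051]
```

Run:
```python
import cv2
a=cv2.imread('pics/top0.png');cv2.imwrite('pics/topcrop0.png',cv2.resize(a[150:240,150:430],None,fx=2.8,fy=2.8,interpolation=cv2.INTER_CUBIC))
a=cv2.imread('pics/scene0.png');cv2.imwrite('pics/scenecrop0.png',cv2.resize(a[120:270,100:370],None,fx=2.9,fy=2.9,interpolation=cv2.INTER_CUBIC))
```

```text
(no output)
```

View pics/topcrop0.png

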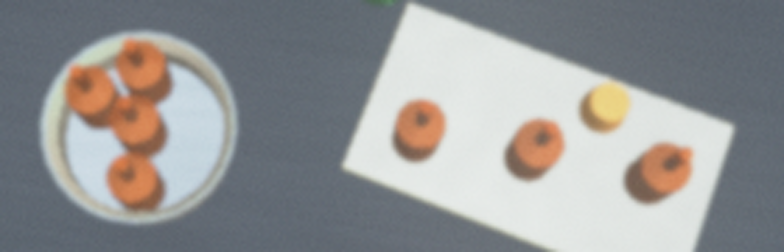

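View pics/scenecrop0.png

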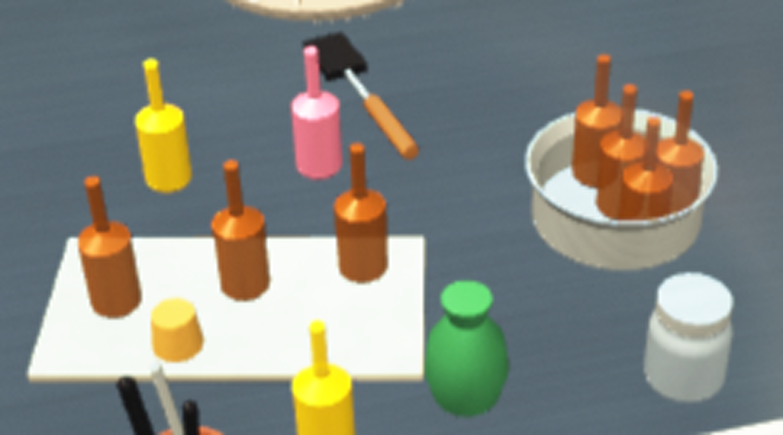

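Run:
```python
from workcell import env
import cv2,numpy as np
from scipy.spatial.transform import Rotation as Ro
o=env.observe();q=o['orientation'];print(Ro.from_quat(np.r_[q[1:],q[0]]).as_matrix().round(3))
m=env.camera_model("wrist");print(m, -m['R'].T@m['t'])
```

```text
[[-0.    -0.97   0.244]
 [-0.001  0.244  0.97 ]
 [-1.    -0.    -0.001]]
{'camera_matrix': array([[312.23986336,   0.        , 252.94565627],
       [  0.        , 312.23986336, 190.36998876],
       [  0.        ,   0.        ,   1.        ]]), 'R': array([[ 2.43450918e-01,  9.69913183e-01, -2.61965214e-04],
       [ 9.39281353e-01, -2.35694884e-01,  2.49396192e-01],
       [ 2.41830911e-01, -6.09617911e-02, -9.68401503e-01]]), 't': array([-0.67399583, -0.02656765,  0.39090863])} [0.09450561 0.67128607 0.38500581]
```

Emit:
step_arm(
  moves=[
    [0, 0.028, -0.05, 0.02, 0, 0, 0],
    [0, 0.056, -0.1, 0.04, 0, 0, 0],
    [0, 0.084, -0.15, 0.06, 0, 0, 0],
    [0, 0.112, -0.2, 0.08, 0, 0, 0],
    [0, 0.14, -0.25, 0.1, 0, 0, 0],
  ],
)

```text
time: 0.72
tcp_pos: [0.3055, 0.4026, 0.3059]
orientation: [0.558, -0.435, 0.558, 0.435]
force: [0.4, 0.4, 0.4]
opening: 0.518
```

Emit:
step_arm(
  moves=[
    [0, 0.028, -0.05, 0, 0, 0, 0],
    [0, 0.056, -0.1, 0, 0, 0, 0],
    [0, 0.084, -0.15, 0, 0, 0, 0],
    [0, 0.112, -0.2, 0, 0, 0, 0],
    [0, 0.14, -0.25, 0, 0, 0, 0],
  ],
)

```text
time: 1.35
tcp_pos: [0.4454, 0.1527, 0.3055]
orientation: [0.558, -0.435, 0.558, 0.435]
force: [0.5, 0.6, 1.3]
opening: 0.499
```

```bash
cat >> h.py <<'E'
def snap(tag):
    from workcell import env
    m=env.camera_model("wrist"); o=env.observe(); p,d=env.read_camera("wrist")
    cv2.imwrite(f"pics/{tag}.png",p[:,:,::-1]); np.savez(f"{tag}.npz",p=p,d=d,K=m["camera_matrix"],R=m["R"],t=m["t"])
    return o,dict(p=p,d=d,K=m["camera_matrix"],R=m["R"],t=m["t"])
def am(p):
    h=cv2.cvtColor(p,cv2.COLOR_RGB2HSV).astype(int)
    return ((h[...,0]<=12)|(h[...,0]>174))&(h[...,1]>130)
E
python3 - <<'E'
from h import *
o,a=snap("w1");print(o['tcp_pos'])
W,ok=cloud(**a);m=am(a['p'])&ok;P=W[m]
for s in [(.5395,.179),(.560,.2225),(.588,.182),(.489,.173)]: print(s,*fit(P,.006,s))
b=W[ok&~m]
r=np.hypot(b[:,0]-.539,b[:,1]-.177)
Q=b[(r>.06)&(r<.1)&(b[:,2]>.057)&(b[:,2]<.066)]
f=lambda q:np.hypot(Q[:,0]-q[0],Q[:,1]-q[1])-q[2]
s=least_squares(f,[.534,.172,.083],loss='soft_l1',f_scale=.002); print('rim',len(Q),s.x,np.median(abs(s.fun)),Q[:,2].max())
print(np.median(W[ok&(r.size>0)][:,2]) )
E
```

```text
[0.44540088 0.15266232 0.30550965]
(0.5395, 0.179) [0.5390382  0.17796604] 418 0.0005523207396127719
(0.56, 0.2225) [0.55954963 0.22261093] 426 0.000531483760308744
(0.588, 0.182) [0.58848747 0.18071291] 306 0.0006683755173884256
(0.489, 0.173) [0.48826281 0.17208479] 530 0.0006474713066130025
rim 1169 [0.53747416 0.17681648 0.08235444] 0.0013379059242451807 0.06589395439386099
0.0017592475083581815
```

View pics/w1.png

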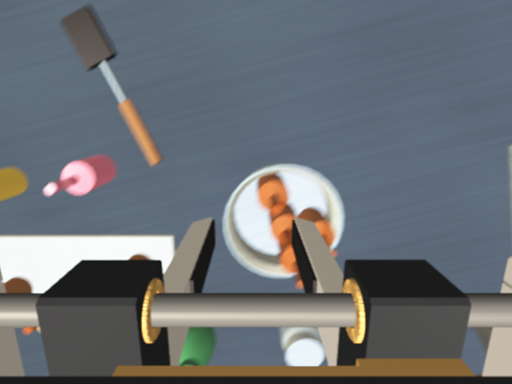

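Emit:
step_arm(
  moves=[
    [0, 0.025, -0.045, 0, 0, 0, 0],
    [0, 0.05, -0.09, -0.02, 0, 0, 0],
    [0, 0.075, -0.135, -0.04, 0, 0, 0],
    [0, 0.1, -0.18, -0.06, 0, 0, 0],
    [0, 0.121, -0.219, -0.07, 0, 0, 0],
  ],
)

```text
time: 2.02
tcp_pos: [0.5661, -0.0661, 0.2343]
orientation: [0.557, -0.434, 0.558, 0.435]
force: [0.0, 2.0, 0.3]
opening: 0.501
```

Run:
```python
from h import *
o,a=snap("w2");print(o['tcp_pos'],o['opening'],o['joints'].round(2))
W,ok=cloud(**a);m=am(a['p'])&ok;P=W[m]
for s in [(.567,-.066),(.564,-.168)]: print(s,*fit(P,.01,s))
```

```text
[ 0.56607116 -0.06609913  0.23428424] 0.5007781085385445 [-0.57  0.27  0.7   1.84 -0.19  1.1   1.52]
(0.567, -0.066) [ 0.56743115 -0.06724886] 1035 0.0008659722729501256
(0.564, -0.168) [ 0.56455284 -0.1694443 ] 1474 0.00064272176946812
```

View pics/w2.png

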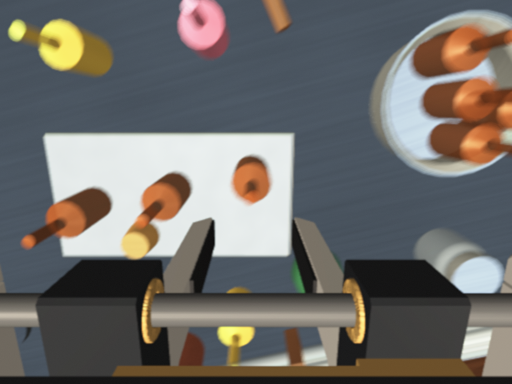

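Emit:
step_arm(
  moves=[
    [0, 0.001, -0.001, -0.05, 0, 0, 0],
    [0, 0.001, -0.001, -0.09, 0, 0, 0],
    [0, 0.001, -0.001, -0.12, 0, 0, 0],
    [0, 0.001, -0.001, -0.13, 0, 0, 0],
    [-1, 0.001, -0.001, -0.13, 0, 0, 0],
  ],
)

```text
time: 2.7
tcp_pos: [0.5669, -0.0655, 0.1056]
orientation: [0.558, -0.435, 0.558, 0.435]
force: [0.3, 0.7, 0.3]
opening: 0.426
```

Emit:
step_arm(
  moves=[
    [-1, 0, 0, 0, 0, 0, 0],
    [-1, 0, 0, 0, 0, 0, 0],
    [-1, 0, 0, 0, 0, 0, 0],
    [-1, 0, 0, 0.005, 0, 0, 0],
    [-1, 0, 0, 0.02, 0, 0, 0],
  ],
)

```text
time: 3.32
tcp_pos: [0.5664, -0.0655, 0.1258]
orientation: [0.557, -0.434, 0.558, 0.435]
force: [-0.2, 0.1, -1.3]
opening: 0.12
```

Emit:
step_arm(
  moves=[
    [-1, 0, 0, 0.05, 0, 0, 0],
    [-1, 0, 0, 0.1, 0, 0, 0],
    [-1, 0, 0.01, 0.15, 0, 0, 0],
    [-1, -0.01, 0.05, 0.16, 0, 0, 0],
    [-1, -0.02, 0.1, 0.16, 0, 0, 0],
  ],
)

```text
time: 3.95
tcp_pos: [0.5471, 0.0345, 0.2877]
orientation: [0.559, -0.434, 0.557, 0.434]
force: [0.2, 0.9, -2.7]
opening: 0.125
```

Emit:
step_arm(
  moves=[
    [-1, -0.01, 0.05, 0, 0, 0, 0],
    [-1, -0.02, 0.1, 0, 0, 0, 0],
    [-1, -0.03, 0.15, 0, 0, 0, 0],
    [-1, -0.037, 0.183, 0, 0, 0, 0],
    [-1, -0.037, 0.183, 0, 0, 0, 0],
  ],
)

```text
time: 4.58
tcp_pos: [0.5091, 0.22, 0.2861]
orientation: [0.557, -0.436, 0.557, 0.436]
force: [-0.0, -0.4, -2.0]
opening: 0.12
```

```bash
cat >> h.py <<'E'
def fit3(P,xy,zt,wid=0.034):
    """held blank: fit axis x,y at foot, tilt, foot z"""
    from scipy.optimize import least_squares
    q=np.array([xy[0],xy[1],0,0])
    def res(q,Q):
        h=Q[:,2]-zt
        r=np.hypot(Q[:,0]-q[0]-q[2]*h,Q[:,1]-q[1]-q[3]*h)
        return r-prof(h*1e3)/1e3
    Q=P[(np.hypot(*(P[:,:2]-q[:2]).T)<wid)&(P[:,2]>zt+.005)&(P[:,2]<zt+.09)]
    s=least_squares(res,q,args=(Q,),loss='soft_l1',f_scale=.002)
    return s.x,len(Q),np.median(abs(s.fun))
E
python3 - <<'E'
from h import *
from workcell import env
o,a=snap("w3");print(o['tcp_pos'],o['opening'],o['force'],o['joints'].round(2))
for n in ["scene","top"]:
    p,d=env.read_camera(n); m=env.camera_model(n); cv2.imwrite(f"pics/{n}3.png",p[:,:,::-1]); np.savez(f"{n}3.npz",p=p,d=d,K=m["camera_matrix"],R=m["R"],t=m["t"])
W,ok=cloud(**a);m=am(a['p'])&ok;P=W[m]
zt=o['tcp_pos'][2]-.095
print(zt,fit3(P,o['tcp_pos'][:2],zt))
Q=P[np.hypot(*(P[:,:2]-o['tcp_pos'][:2]).T)<.04]; print(np.histogram(Q[:,2],20))
for s in [(.5395,.179),(.560,.2225),(.588,.182),(.489,.173)]: print(s,*fit(P[P[:,2]<.145],.006,s))
a=np.load("scene3.npz");W,ok=cloud(**a);P=W[am(a['p'])&ok]
print('scene',zt,fit3(P,o['tcp_pos'][:2],zt))
E
```

```text
[0.50905167 0.22001657 0.28608186] 0.12000707567869669 [-0.03877474 -0.4435365  -2.00915588] [-1.01  0.17  0.56  1.8  -0.1   1.19  0.91]
0.19108185571153327 (array([0.50998694, 0.21869267, 0.00365899, 0.0010829 ]), 2322, np.float64(0.0003406391200715328))
(array([  19,   27,   32,  152,   11,    0,    0,    0,    0,    0,    0,
         71,  172,  208,  246, 1437,  295,  213,  266,  520]), array([0.02459949, 0.04016894, 0.05573838, 0.07130783, 0.08687727,
       0.10244672, 0.11801616, 0.13358561, 0.14915505, 0.1647245 ,
       0.18029395, 0.19586339, 0.21143284, 0.22700228, 0.24257173,
       0.25814117, 0.27371062, 0.28928007, 0.30484951, 0.32041896,
       0.3359884 ]))
(0.5395, 0.179) [0.53875444 0.177245  ] 448 0.0007050613651791264
(0.56, 0.2225) [0.56   0.2225] 0 nan
(0.588, 0.182) [0.588 0.182] 0 nan
(0.489, 0.173) [0.4882267  0.17223765] 904 0.0008333918373065064
scene 0.19108185571153327 (array([ 0.50952294,  0.21859779, -0.00107543,  0.00345742]), 509, np.float64(0.001249125905868384))
  return _methods._mean(a, axis=axis, dtype=dtype,
  ret = ret.dtype.type(ret / rcount)
```

View pics/w3.png

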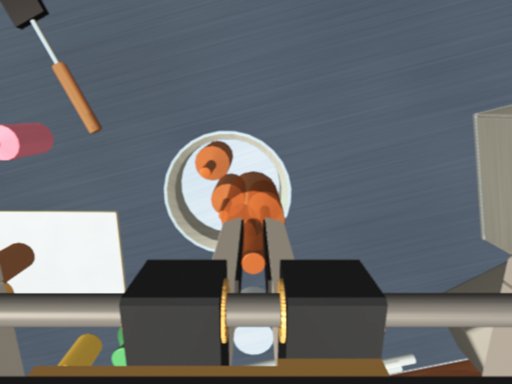

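View pics/scene3.png

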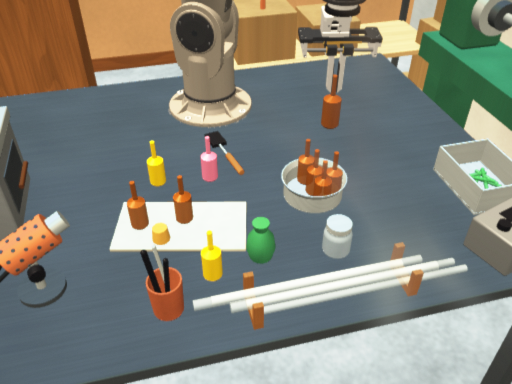

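Emit:
step_arm(
  moves=[
    [-1, 0, 0, 0, 0, 0, 0],
    [-1, 0, 0, -0.04, 0, 0, 0],
    [-1, 0, 0, -0.08, 0, 0, 0],
    [-1, 0, 0, -0.11, 0, 0, 0],
    [-1, 0, 0, -0.11, 0, 0, 0],
  ],
)

```text
time: 5.35
tcp_pos: [0.5091, 0.2161, 0.1741]
orientation: [0.557, -0.434, 0.559, 0.434]
force: [0.2, 0.8, -1.3]
opening: 0.124
```

Run:
```python
from h import *
o,a=snap("w4");print(o['tcp_pos'],o['opening'],o['force'])
W,ok=cloud(**a);m=am(a['p'])&ok;P=W[m]
zt=o['tcp_pos'][2]-.0955
print(zt,fit3(P[P[:,2]>zt+.005],o['tcp_pos'][:2],zt,.025))
for s in [(.5395,.179),(.560,.2225),(.588,.182),(.489,.173)]: print(s,*fit(P[P[:,2]<.145],.006,s))
```

```text
[0.50913257 0.21614073 0.17411795] 0.12380470006042901 [ 0.16532847  0.82412267 -1.31499788]
0.07861795155126353 (array([ 0.51044957,  0.21464866, -0.01191507,  0.00352037]), 2091, np.float64(0.00041821656277704275))
(0.5395, 0.179) [0.53934668 0.17753673] 339 0.00026586960990725075
(0.56, 0.2225) [0.56081604 0.22272164] 220 0.0006785583844932525
(0.588, 0.182) [0.5884458  0.18259061] 384 0.0006761169135994288
(0.489, 0.173) [0.48892536 0.17262369] 1503 0.0006674961775202833
```

View pics/w4.png

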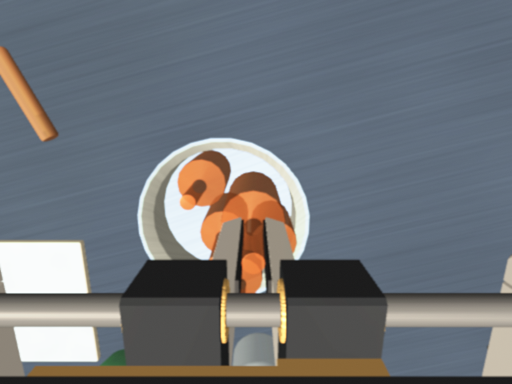

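Run:
```python
from h import *
for k in range(4):
    o,a=snap("w5");print(o['time'],o['tcp_pos'],o['joint_velocities'].round(3))
    W,ok=cloud(**a);P=W[am(a['p'])&ok]
    zt=.0786
    x=fit3(P,o['tcp_pos'][:2],zt,.025)
    print(x[0].round(4),x[0][:2]+.06*x[0][2:],[ [*map(lambda v:v.round(4),fit(P[P[:,2]<.145],.006,s)[0])] for s in [(.5395,.178),(.560,.2225),(.588,.182),(.489,.173)]])
```

```text
5.4 [0.50999404 0.2166817  0.17562734] [-0.007 -0.026  0.005 -0.028  0.005  0.007 -0.004]
[ 0.5136  0.2148 -0.0669  0.0167] [0.50961736 0.2157589 ] [[np.float64(0.5393), np.float64(0.1776)], [np.float64(0.5606), np.float64(0.2225)], [np.float64(0.5887), np.float64(0.1824)], [np.float64(0.4889), np.float64(0.1726)]]
5.45 [0.510527   0.21710017 0.17649202] [-0.005 -0.016  0.003 -0.011 -0.    -0.002  0.001]
[ 0.5154  0.2152 -0.0948  0.0197] [0.50971212 0.21638653] [[np.float64(0.5393), np.float64(0.1776)], [np.float64(0.5611), np.float64(0.2227)], [np.float64(0.5888), np.float64(0.1825)], [np.float64(0.4889), np.float64(0.1726)]]
5.5 [0.51078075 0.21742771 0.17688212] [-0.005 -0.009  0.    -0.003 -0.002 -0.004  0.002]
[ 0.5162  0.2153 -0.1089  0.0248] [0.50970988 0.21682468] [[np.float64(0.5393), np.float64(0.1776)], [np.float64(0.5616), np.float64(0.2231)], [np.float64(0.5887), np.float64(0.1825)], [np.float64(0.4889), np.float64(0.1727)]]
5.55 [0.51076845 0.21760067 0.17696246] [-0.001 -0.003 -0.002  0.003 -0.002 -0.005  0.001]
[ 0.5164  0.2156 -0.111   0.0249] [0.50970146 0.21705041] [[np.float64(0.5392), np.float64(0.1777)], [np.float64(0.5608), np.float64(0.2227)], [np.float64(0.5887), np.float64(0.1826)], [np.float64(0.4889), np.float64(0.1726)]]
```

Emit:
step_arm(
  moves=[
    [-1, 0.0005, 0.0005, -0.025, 0, 0, 0],
    [-1, 0.0005, 0.0005, -0.045, 0, 0, 0],
    [-1, 0.0005, 0.0005, -0.06, 0, 0, 0],
    [-1, 0.0005, 0.0005, -0.07, 0, 0, 0],
    [-1, 0.0005, 0.0005, -0.072, 0, 0, 0],
  ],
)

```text
time: 6.22
tcp_pos: [0.5104, 0.218, 0.1033]
orientation: [0.558, -0.435, 0.558, 0.435]
force: [0.0, 0.1, -1.7]
opening: 0.124
```

Emit:
step_arm(
  moves=[
    [-1, 0, 0, 0, 0, 0, 0],
    [-1, 0, 0, 0, 0, 0, 0],
  ],
)

```text
time: 6.48
tcp_pos: [0.5107, 0.2181, 0.104]
orientation: [0.558, -0.435, 0.557, 0.435]
force: [0.5, 0.3, -2.2]
opening: 0.124
```

Free entry, force is still just the weight. Finish lowering.

Emit:
step_arm(
  moves=[
    [-1, 0, 0, -0.001, 0, 0, 0],
    [-1, 0, 0, -0.002, 0, 0, 0],
    [-1, 0, 0, -0.002, 0, 0, 0],
  ],
)

```text
time: 6.85
tcp_pos: [0.5108, 0.2181, 0.102]
orientation: [0.558, -0.435, 0.557, 0.435]
force: [-1.8, -0.8, 7.3]
opening: 0.122
```

Emit:
step_arm(
  moves=[
    [-0.7, 0, 0, 0.001, 0, 0, 0],
    [-0.5, 0, 0, 0.001, 0, 0, 0],
    [-0.4, 0, 0, 0.001, 0, 0, 0],
    [-0.4, 0, 0, 0.02, 0, 0, 0],
    [-0.4, 0, 0, 0.06, 0, 0, 0],
  ],
)

```text
time: 7.48
tcp_pos: [0.5095, 0.2175, 0.1609]
orientation: [0.557, -0.435, 0.559, 0.435]
force: [0.4, 0.5, -0.1]
opening: 0.299
```

Emit:
step_arm(
  moves=[
    [-0.4, 0.005, -0.03, 0.04, 0, 0, 0],
    [-0.4, 0.01, -0.07, 0.08, 0, 0, 0],
    [-0.4, 0.015, -0.12, 0.08, 0, 0, 0],
    [-0.4, 0.02, -0.17, 0.08, 0, 0, 0],
    [-0.4, 0.025, -0.22, 0.08, 0, 0, 0],
  ],
)

```text
time: 8.1
tcp_pos: [0.5354, -0.0035, 0.2417]
orientation: [0.558, -0.435, 0.557, 0.435]
force: [0.9, -0.5, -0.1]
opening: 0.296
```

Run:
```python
from h import *
from workcell import env
o,a=snap("w6");print(o['tcp_pos'])
W,ok=cloud(**a);P=W[am(a['p'])&ok]
for s in [(.5393,.178),(.560,.2225),(.588,.182),(.489,.173),(.5103,.218)]: print(s,*fit(P[P[:,2]<.145],.006,s))
for s in [(.564,-.168),(.557,-.277)]: print(s,*fit(P,.01,s))
```

```text
[ 0.5353581  -0.00347822  0.24167704]
(0.5393, 0.178) [0.53873267 0.17845192] 2063 0.0005401730664818388
(0.56, 0.2225) [0.55965448 0.22146421] 1248 0.0007170608326609717
(0.588, 0.182) [0.5878305  0.18150414] 1719 0.0004986378446799299
(0.489, 0.173) [0.48828216 0.17189507] 1978 0.0005648056506992283
(0.5103, 0.218) [0.51101324 0.21662365] 1408 0.000699020036693785
(0.564, -0.168) [ 0.56465692 -0.1695453 ] 1617 0.0005187698216414724
(0.557, -0.277) [ 0.55826838 -0.27866699] 2070 0.0005627682219429223
```

View pics/w6.png

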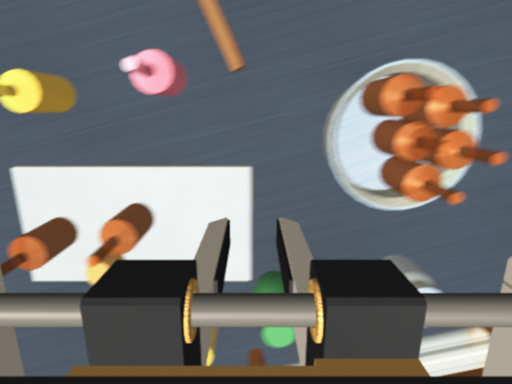

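Emit:
step_arm(
  moves=[
    [-0.1, 0.01, -0.05, 0, 0, 0, 0],
    [-0.1, 0.02, -0.1, 0, 0, 0, 0],
    [-0.1, 0.029, -0.15, 0, 0, 0, 0],
    [-0.1, 0.029, -0.167, 0, 0, 0, 0],
    [-0.1, 0.029, -0.167, -0.02, 0, 0, 0],
  ],
)

```text
time: 8.78
tcp_pos: [0.5648, -0.1705, 0.2221]
orientation: [0.559, -0.435, 0.558, 0.433]
force: [-0.7, 0.3, -0.5]
opening: 0.452
```

Run:
```python
from h import *
o,a=snap("w7");print(o['tcp_pos'],o['joint_velocities'].round(3))
W,ok=cloud(**a);P=W[am(a['p'])&ok]
for s in [(.564,-.168),(.557,-.277)]: print(s,*fit(P,.01,s))
```

```text
[ 0.56477464 -0.17052075  0.22205315] [ 0.055  0.17  -0.098  0.215 -0.148 -0.321  0.11 ]
(0.564, -0.168) [ 0.56420425 -0.1694246 ] 1286 0.0007878355272108138
(0.557, -0.277) [ 0.55810019 -0.27853862] 1757 0.0005052896798034764
```

Emit:
step_arm(
  moves=[
    [-0.1, 0, 0, -0.04, 0, 0, 0],
    [-0.1, 0, 0, -0.08, 0, 0, 0],
    [-0.1, 0, 0, -0.11, 0, 0, 0],
    [-0.1, 0, 0, -0.118, 0, 0, 0],
    [-0.1, 0, 0, -0.118, 0, 0, 0],
  ],
)

```text
time: 9.45
tcp_pos: [0.5646, -0.1687, 0.1039]
orientation: [0.558, -0.435, 0.558, 0.435]
force: [-0.2, 0.5, 0.5]
opening: 0.452
```

Emit:
step_arm(
  moves=[
    [-1, 0, 0, 0, 0, 0, 0],
    [-1, 0, 0, 0, 0, 0, 0],
    [-1, 0, 0, 0, 0, 0, 0],
    [-1, 0, 0, 0, 0, 0, 0],
  ],
)

```text
time: 9.95
tcp_pos: [0.5647, -0.1689, 0.1039]
orientation: [0.558, -0.435, 0.558, 0.435]
force: [0.1, 0.9, 4.3]
opening: 0.125
```

Emit:
step_arm(
  moves=[
    [-1, 0, 0, 0.015, 0, 0, 0],
    [-1, 0, 0, 0.06, 0, 0, 0],
    [-1, 0, 0, 0.11, 0, 0, 0],
    [-1, 0, 0.025, 0.15, 0, 0, 0],
    [-1, 0, 0.08, 0.16, 0, 0, 0],
  ],
)

```text
time: 10.58
tcp_pos: [0.565, -0.0909, 0.267]
orientation: [0.56, -0.434, 0.558, 0.432]
force: [0.3, 0.9, -2.3]
opening: 0.12
```

Emit:
step_arm(
  moves=[
    [-1, 0.001, 0.055, 0, 0, 0, 0],
    [-1, 0.002, 0.11, 0, 0, 0, 0],
    [-1, 0.002, 0.165, 0, 0, 0, 0],
    [-1, 0.002, 0.21, 0, 0, 0, 0],
    [-1, 0.002, 0.226, 0, 0, 0, 0],
  ],
)

```text
time: 11.2
tcp_pos: [0.566, 0.1399, 0.264]
orientation: [0.557, -0.435, 0.557, 0.436]
force: [0.5, 0.0, -1.7]
opening: 0.124
```

Emit:
step_arm(
  moves=[
    [-1, 0, 0, 0, 0, 0, 0],
    [-1, 0, 0, -0.03, 0, 0, 0],
    [-1, 0, 0, -0.06, 0, 0, 0],
    [-1, 0, 0, -0.08, 0, 0, 0],
    [-1, 0, 0, -0.08, 0, 0, 0],
  ],
)

```text
time: 11.82
tcp_pos: [0.5659, 0.1347, 0.1828]
orientation: [0.557, -0.434, 0.559, 0.434]
force: [0.1, -0.3, -2.2]
opening: 0.125
```

Emit:
step_arm(
  moves=[
    [-1, 0, 0, 0, 0, 0, 0],
    [-1, 0, 0, 0, 0, 0, 0],
  ],
)

```text
time: 12.08
tcp_pos: [0.567, 0.1367, 0.1845]
orientation: [0.558, -0.435, 0.557, 0.434]
force: [0.2, -0.2, -2.6]
opening: 0.12
```

Run:
```python
from h import *
o,a=snap("w8");print(o['tcp_pos'],o['opening'],o['force'],o['joint_velocities'].round(3))
W,ok=cloud(**a);m=am(a['p'])&ok;P=W[m]
zt=o['tcp_pos'][2]-.0939
x=fit3(P,o['tcp_pos'][:2],zt,.027);print(zt,x,x[0][:2]+.05*x[0][2:])
for s in [(.5395,.179),(.560,.2225),(.588,.182),(.489,.173),(.511,.2166)]: print(s,*fit(P[P[:,2]<.145],.006,s))
```

```text
[0.56695515 0.13665535 0.18453697] 0.11958811841945458 [ 0.15103228 -0.2266545  -2.587401  ] [-0.003  0.003 -0.005  0.005 -0.002 -0.005 -0.001]
0.09063696714069318 (array([ 0.56854489,  0.1354475 , -0.03381482,  0.00860761]), 2324, np.float64(0.000679803723118523)) [0.56685415 0.13587788]
(0.5395, 0.179) [0.53878073 0.17843544] 1716 0.0010669979981915234
(0.56, 0.2225) [0.5595578  0.22153487] 1956 0.0007879847709395807
(0.588, 0.182) [0.58772963 0.18153541] 1835 0.0007258013807592591
(0.489, 0.173) [0.48837773 0.17184174] 1663 0.0012773288668017219
(0.511, 0.2166) [0.51090944 0.21652352] 1977 0.0008397880278645277
```

View pics/w8.png

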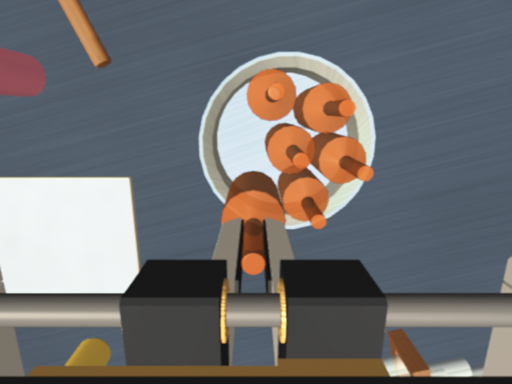

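Emit:
step_arm(
  moves=[
    [-1, -0.0003, 0.0006, -0.025, 0, 0, 0],
    [-1, -0.0003, 0.0006, -0.05, 0, 0, 0],
    [-1, -0.0003, 0.0006, -0.07, 0, 0, 0],
    [-1, -0.0003, 0.0006, -0.08, 0, 0, 0],
    [-1, -0.0003, 0.0006, -0.082, 0, 0, 0],
  ],
)

```text
time: 12.75
tcp_pos: [0.5662, 0.1376, 0.1015]
orientation: [0.558, -0.435, 0.558, 0.435]
force: [-0.7, -0.3, -1.4]
opening: 0.122
```

Emit:
step_arm(
  moves=[
    [-1, 0, 0, 0, 0, 0, 0],
    [-1, 0, 0, -0.001, 0, 0, 0],
    [-1, 0, 0, -0.002, 0, 0, 0],
    [-1, 0, 0, -0.002, 0, 0, 0],
  ],
)

```text
time: 13.25
tcp_pos: [0.5664, 0.1378, 0.0998]
orientation: [0.558, -0.435, 0.558, 0.435]
force: [-0.1, 0.6, 3.8]
opening: 0.122
```

Touching the floor; release and retreat.

Emit:
step_arm(
  moves=[
    [-0.7, 0, 0, 0, 0, 0, 0],
    [-0.5, 0, 0, 0, 0, 0, 0],
    [-0.4, 0, 0, 0, 0, 0, 0],
    [-0.4, 0, 0, 0.02, 0, 0, 0],
    [-0.4, 0, 0, 0.06, 0, 0, 0],
  ],
)

```text
time: 13.88
tcp_pos: [0.5652, 0.1373, 0.159]
orientation: [0.557, -0.435, 0.559, 0.435]
force: [0.3, -0.1, 0.1]
opening: 0.299
```

Emit:
step_arm(
  moves=[
    [-0.4, 0, -0.03, 0.04, 0, 0, 0],
    [-0.4, -0.002, -0.08, 0.08, 0, 0, 0],
    [-0.4, -0.004, -0.13, 0.08, 0, 0, 0],
    [-0.2, -0.006, -0.18, 0.08, 0, 0, 0],
    [-0.1, -0.008, -0.23, 0.08, 0, 0, 0],
  ],
)

```text
time: 14.5
tcp_pos: [0.5578, -0.0939, 0.2397]
orientation: [0.558, -0.435, 0.558, 0.435]
force: [0.5, 0.1, -0.5]
opening: 0.441
```

Run:
```python
from h import *
o,a=snap("w9");print(o['tcp_pos'])
W,ok=cloud(**a);P=W[am(a['p'])&ok]
for s in [(.5393,.178),(.560,.2225),(.588,.182),(.489,.173),(.511,.2165),(.567,.137)]: print(s,*fit(P[P[:,2]<.145],.006,s))
for s in [(.557,-.277)]: print(s,*fit(P,.01,s))
```

```text
[ 0.55783539 -0.09386686  0.23968658]
(0.5393, 0.178) [0.53896827 0.17804393] 2203 0.0006914251440806214
(0.56, 0.2225) [0.55923562 0.22191218] 79 0.0002798266803689005
(0.588, 0.182) [0.58788331 0.18094332] 828 0.0008876496183412019
(0.489, 0.173) [0.48827677 0.17191977] 2682 0.0005985121688320185
(0.511, 0.2165) [0.51034299 0.21706251] 296 0.0003599590881239352
(0.567, 0.137) [0.56593075 0.13683791] 2364 0.0005615843752331002
(0.557, -0.277) [ 0.55817516 -0.27858134] 1774 0.0005024161205389871
```

View pics/w9.png

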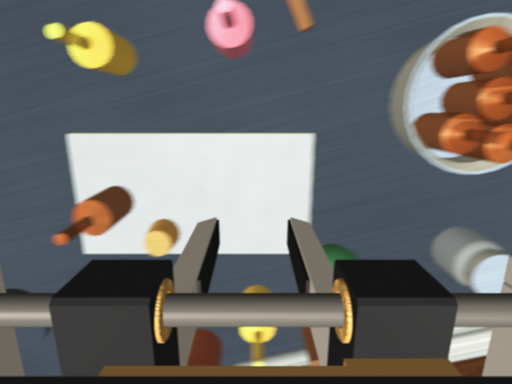

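Emit:
step_arm(
  moves=[
    [-0.1, 0, -0.05, 0, 0, 0, 0],
    [-0.1, 0, -0.1, 0, 0, 0, 0],
    [-0.1, 0, -0.15, 0, 0, 0, 0],
    [-0.1, 0, -0.186, -0.01, 0, 0, 0],
    [-0.1, 0, -0.186, -0.02, 0, 0, 0],
  ],
)

```text
time: 15.18
tcp_pos: [0.5571, -0.2816, 0.2192]
orientation: [0.558, -0.434, 0.559, 0.433]
force: [-0.3, 0.3, -0.7]
opening: 0.449
```

Run:
```python
from h import *
from workcell import env
env.read_camera("wrist")
o,a=snap("w10");print(o['tcp_pos'],o['joint_velocities'].round(3),o['joints'].round(2))
W,ok=cloud(**a);P=W[am(a['p'])&ok]
for s in [(.557,-.277)]: print(s,*fit(P,.01,s))
```

```text
[ 0.55714832 -0.27929314  0.21767545] [-0.042 -0.015 -0.019  0.001  0.01   0.029 -0.021] [-0.21  0.41  0.76  1.74 -0.31  1.11  1.97]
(0.557, -0.277) [ 0.55776458 -0.27847929] 1353 0.0007840642629888374
```

Emit:
step_arm(
  moves=[
    [-0.1, 0, 0, -0.04, 0, 0, 0],
    [-0.1, 0, 0, -0.08, 0, 0, 0],
    [-0.1, 0, 0, -0.105, 0, 0, 0],
    [-0.1, 0, 0, -0.115, 0, 0, 0],
    [-0.1, 0, 0, -0.115, 0, 0, 0],
  ],
)

```text
time: 15.9
tcp_pos: [0.5584, -0.2777, 0.1047]
orientation: [0.558, -0.435, 0.558, 0.435]
force: [0.1, -0.3, 0.8]
opening: 0.45
```

Emit:
step_arm(
  moves=[
    [-1, 0, 0, 0, 0, 0, 0],
    [-1, 0, 0, 0, 0, 0, 0],
    [-1, 0, 0, 0, 0, 0, 0],
    [-1, 0, 0, 0, 0, 0, 0],
  ],
)

```text
time: 16.4
tcp_pos: [0.5583, -0.2784, 0.1048]
orientation: [0.558, -0.435, 0.558, 0.435]
force: [-0.2, 0.3, 2.7]
opening: 0.123
```

Emit:
step_arm(
  moves=[
    [-1, 0, 0, 0.015, 0, 0, 0],
    [-1, 0, 0, 0.06, 0, 0, 0],
    [-1, 0, 0, 0.11, 0, 0, 0],
    [-1, 0, 0.025, 0.15, 0, 0, 0],
    [-1, -0.005, 0.08, 0.16, 0, 0, 0],
  ],
)

```text
time: 17.02
tcp_pos: [0.5535, -0.2003, 0.2678]
orientation: [0.559, -0.435, 0.558, 0.432]
force: [1.1, 0.8, -2.7]
opening: 0.118
```

Emit:
step_arm(
  moves=[
    [-1, -0.005, 0.055, 0, 0, 0, 0],
    [-1, -0.01, 0.11, 0, 0, 0, 0],
    [-1, -0.015, 0.165, 0, 0, 0, 0],
    [-1, -0.02, 0.22, 0, 0, 0, 0],
    [-1, -0.026, 0.27, 0, 0, 0, 0],
  ],
)

```text
time: 17.65
tcp_pos: [0.5267, 0.0733, 0.2654]
orientation: [0.558, -0.435, 0.557, 0.435]
force: [0.1, 0.1, -2.2]
opening: 0.12
```

Emit:
step_arm(
  moves=[
    [-1, -0.008, 0.045, 0, 0, 0, 0],
    [-1, -0.01, 0.061, 0, 0, 0, 0],
    [-1, -0.01, 0.061, -0.03, 0, 0, 0],
    [-1, -0.01, 0.061, -0.06, 0, 0, 0],
    [-1, -0.01, 0.061, -0.08, 0, 0, 0],
  ],
)

```text
time: 18.27
tcp_pos: [0.517, 0.1315, 0.1839]
orientation: [0.558, -0.434, 0.558, 0.434]
force: [-0.2, 0.7, -1.7]
opening: 0.123
```

Emit:
step_arm(
  moves=[
    [-1, 0, 0, 0, 0, 0, 0],
    [-1, 0, 0, 0, 0, 0, 0],
    [-1, 0, 0, 0, 0, 0, 0],
  ],
)

```text
time: 18.65
tcp_pos: [0.5177, 0.1326, 0.1855]
orientation: [0.558, -0.435, 0.557, 0.435]
force: [0.1, 0.3, -0.7]
opening: 0.122
```

Run:
```python
from h import *
o,a=snap("w11");print(o['tcp_pos'],o['opening'],o['force'],o['joint_velocities'].round(3))
W,ok=cloud(**a);m=am(a['p'])&ok;P=W[m]
zt=o['tcp_pos'][2]-.0948
x=fit3(P,o['tcp_pos'][:2],zt,.027);print(zt,x,x[0][:2]+.05*x[0][2:])
for s in [(.5393,.178),(.560,.2225),(.588,.182),(.489,.173),(.511,.2165),(.566,.137)]: print(s,*fit(P[P[:,2]<.145],.006,s))
```

```text
[0.51766898 0.1325828  0.18551083] 0.12152550652539935 [ 0.07531855  0.34433639 -0.67939144] [-0.002  0.003 -0.003  0.003 -0.002 -0.001  0.003]
0.09071083156364579 (array([ 0.51898553,  0.1315064 , -0.03435247,  0.00794409]), 2333, np.float64(0.0006804020418695643)) [0.51726791 0.13190361]
(0.5393, 0.178) [0.53889241 0.17835228] 1897 0.0006955776502455442
(0.56, 0.2225) [0.5595451  0.22181874] 1821 0.0006949222335009024
(0.588, 0.182) [0.58756545 0.18173437] 1539 0.0007635113237866534
(0.489, 0.173) [0.48809027 0.17189908] 1603 0.0010225380925156773
(0.511, 0.2165) [0.51089372 0.21673217] 2038 0.000756468932525429
(0.566, 0.137) [0.55357115 0.161034  ] 857 0.0037529539578359562
```

View pics/w11.png

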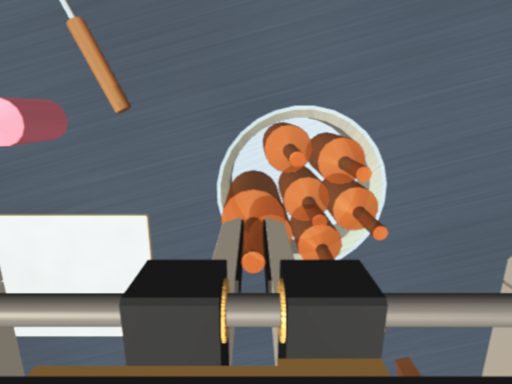

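Emit:
step_arm(
  moves=[
    [-1, 0, 0.0003, -0.025, 0, 0, 0],
    [-1, 0, 0.0003, -0.05, 0, 0, 0],
    [-1, 0, 0.0003, -0.07, 0, 0, 0],
    [-1, 0, 0.0003, -0.08, 0, 0, 0],
    [-1, 0, 0.0003, -0.082, 0, 0, 0],
  ],
)

```text
time: 19.32
tcp_pos: [0.5172, 0.1329, 0.1025]
orientation: [0.558, -0.435, 0.558, 0.435]
force: [1.1, 0.5, -1.4]
opening: 0.119
```

Emit:
step_arm(
  moves=[
    [-1, 0, 0, 0, 0, 0, 0],
    [-1, 0, 0, -0.001, 0, 0, 0],
    [-1, 0, 0, -0.002, 0, 0, 0],
    [-1, 0, 0, -0.002, 0, 0, 0],
  ],
)

```text
time: 19.82
tcp_pos: [0.5174, 0.133, 0.1008]
orientation: [0.558, -0.435, 0.558, 0.435]
force: [0.7, -0.0, 3.8]
opening: 0.123
```

Seated. Release and retreat toward the robot/low y, clear of everything.

Emit:
step_arm(
  moves=[
    [-0.7, 0, 0, 0, 0, 0, 0],
    [-0.5, 0, 0, 0, 0, 0, 0],
    [-0.4, 0, 0, 0, 0, 0, 0],
    [-0.4, 0, 0, 0.02, 0, 0, 0],
    [-0.4, 0, 0, 0.06, 0, 0, 0],
  ],
)

```text
time: 20.45
tcp_pos: [0.5162, 0.1325, 0.1601]
orientation: [0.557, -0.435, 0.559, 0.435]
force: [0.1, 0.0, 0.2]
opening: 0.299
```

Emit:
step_arm(
  moves=[
    [-0.4, 0, 0, 0.05, 0, 0, 0],
    [-0.4, 0, -0.03, 0.1, 0, 0, 0],
    [-0.4, 0, -0.06, 0.12, 0, 0, 0],
    [-0.4, 0, -0.1, 0.12, 0, 0, 0],
    [-0.4, 0, -0.1, 0.12, 0, 0, 0],
  ],
)

```text
time: 21.08
tcp_pos: [0.517, 0.0301, 0.2809]
orientation: [0.559, -0.433, 0.558, 0.433]
force: [0.4, 0.2, -0.1]
opening: 0.302
```

Run:
```python
from h import *
from workcell import env
o,a=snap("w12");print(o['tcp_pos'],o['force'])
W,ok=cloud(**a);P=W[am(a['p'])&ok]
C=[]
for s in [(.5393,.178),(.588,.182),(.560,.2225),(.511,.2165),(.489,.173),(.5175,.132),(.566,.137)]:
    q=fit(P[P[:,2]<.145],.006,s); Q=P[(np.hypot(*(P[:,:2]-q[0]).T)<.012)]; C.append(q[0]); print(q[0].round(4),q[1],q[2].round(4),'top z',Q[:,2].max().round(3))
C=np.array(C); c=C[1:].mean(0); d=C[1:]-c; print(c,np.hypot(*d.T).round(4),np.degrees(np.arctan2(d[:,1],d[:,0])).round(1))
for n in ["scene","top"]:
    p,dd=env.read_camera(n); cv2.imwrite(f"pics/{n}12.png",p[:,:,::-1])
    print(n,'bystander diff')
```

```text
[0.51704667 0.03006774 0.28093977] [ 0.39104562  0.16944343 -0.13181173]
[0.5387 0.1784] 1200 0.0007 top z 0.144
[0.5878 0.1814] 1054 0.0007 top z 0.143
[0.5595 0.2216] 1052 0.0007 top z 0.144
[0.5108 0.2168] 1212 0.0007 top z 0.144
[0.4882 0.1719] 1290 0.0007 top z 0.144
[0.5166 0.1321] 1121 0.0008 top z 0.143
[0.5658 0.1369] 1147 0.0007 top z 0.144
[0.5381186  0.17680218] [0.0499 0.0497 0.0484 0.0502 0.0496 0.0486] [   5.3   64.5  124.3 -174.4 -115.8  -55.2]
scene bystander diff
top bystander diff
```

View pics/w12.png

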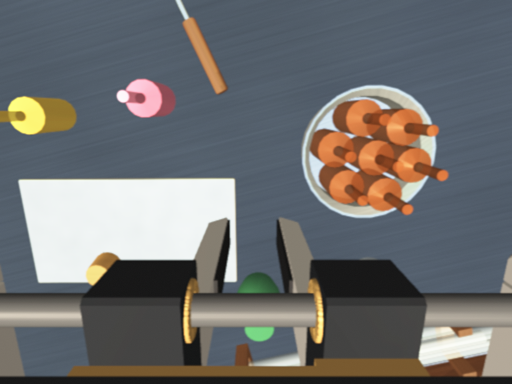

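View pics/scene12.png

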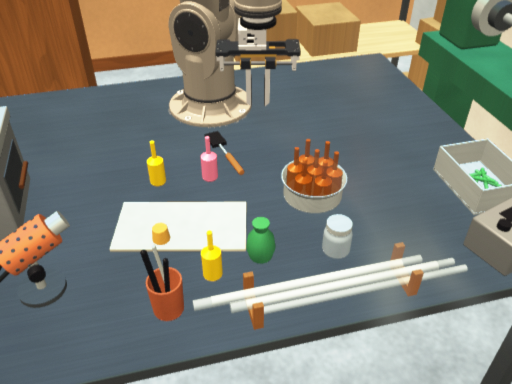

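All seven stand upright in a hexagon, with radii of 48.4–50.2 mm and angles within about 1° of the 60° grid. The bystanders look unmoved.

```bash
python3 -c "
from workcell import env
print(env.observe()['joint_velocities'].round(3)); print(env.sign_off())"
```

```text
[-0.008  0.006 -0.007 -0.002  0.001 -0.001  0.001]
the job is handed in; nothing more can be done
None
```

The three blanks from the slab are now in the can's three free outer places, and I handed the job in at about 21 s of the 72 s allowed. I held each by the stem, lowered it until it touched the floor (contact force at most about 10 N), and released it with a narrow opening.

**Final wrist-camera check:**
- **Layout:** the six outer blanks' axes are 48.4–50.2 mm from their common centre, against 49.5 mm nominal. Their angles are within about 1° of a 60° grid, and the seventh blank is within 2 mm of that centre.
- **Upright:** all seven stem tops read 143–144 mm above the bench, against 141 mm expected. The 2–3 mm excess is the same on all seven, so I took it for calibration error.

The vase, jar, mould and the pink and yellow look-alikes look unmoved in the scene picture. I judged that by eye and did not measure it. The cameras disagreed by about 2–3 mm on positions, so I placed each blank by the wrist camera. No check failed.

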